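# Take the espresso drying tower apart and lay it out for the next coffee

## Task

The washed espresso things were stacked in a tower to dry: cup, dosing funnel, filter basket and tamper. Lay them out for the next coffee, one by one from the top of the tower down, each straight to its place: stand the tamper in the middle of the cork coaster, seat the filter basket fully in the portafilter, set the dosing funnel squarely on the seated basket with its collar in the basket's mouth, and stand the cup in the middle of the scale's steel plate. Tip nothing over, and leave the honey jar, the mug and the spoon where they are.

Things in the scene. Friction and masses are not known exactly. Their poses are not given: they have to be found in the camera images.
- tamper: Tamper, top of the tower: steel foot 44 mm across and 10 mm high, stem 18 mm, dark wooden knob 33 mm across from 48 to 80 mm above the underside; 85 mm tall, 0.25 kg. Origin: centre of its underside, z up; round. At the start it stands in the basket, 2.5 mm above the basket's origin. Grip the knob.
- basket: Steel filter basket, an open cup 26 mm tall: body 53 mm across, tapering to 49 at the bottom, lip 68 mm across from 20 to 26 mm above the underside, mouth 50 mm. Origin: centre of its underside, z up; round. It hangs by its lip in the funnel's top. Grip the lip; funnel and portafilter bowl below it are 63 mm across or less. Seated, its lip lies on the rim: origin 50 mm above the portafilter's.
- funnel: Dark metal dosing funnel, open ring 34 mm tall: bottom collar 46 mm across (tapered to 44), 6 mm high; flange 72 mm across from 6 to 9 mm; then a wall 62 mm across to the top. Origin: centre of the collar's underside, z up; round. At the start its flange lies on the cup's rim. Grip the wall. Set on the basket, the flange lies on the lip: origin 20 mm above the basket's.
- cup: Blue-grey espresso cup, foot of the tower, 50 mm tall, 0.12 kg; bowl 62 mm across at the rim, 44 mm at the foot, one handle. Origin at the level of its underside, z up; the bowl's axis is at x = 0, y = +11.5 mm in the cup's frame, the handle points to its -y (to y = -43 mm). Grip the bowl across its x, 25 to 45 mm up, clear of the handle.
- coaster: Round cork coaster, bare, 93 mm across, 8 mm thick, fixed. Origin: centre of its underside; place for the tamper.
- portafilter: Portafilter, level in a round light-wood stand (84 mm across, 42 mm high), fixed. Steel bowl 63 mm across, rim 70 mm above the worktop, bore 58 mm. Origin: on the bowl's axis at the worktop, z up. Dark wooden handle, 28 mm thick, axis 52 mm high, points to its -x, ends 120 mm out; two lugs 10 mm below the rim in line with it (to 39 mm), so the +y and -y sides are clear for fingers.
- scale_plate (a point): Middle of the top of the coffee scale's steel plate (92 x 98 mm), 22 mm above the worktop, z up; flat black scale 128 x 106 mm, fixed, small dark display on its -x side. Place for the cup.
- honey: Honey jar with grey lid, 71 mm across, 110 mm tall, loose; leave it alone. Origin: centre of its underside.
- mug: Large cream mug, 94 mm tall, 83 mm across with handle 117 mm, loose; leave it alone. Origin: at its underside, centre of bowl plus handle; handle to its -y.
- spoon: Steel spoon lying on the worktop, 191 mm long along its x, 40 mm wide, 16 mm high, loose; leave it alone. Origin: middle of its underside.
Things that resemble listed ones, but are neither listed nor needed, are in the scene too. Leave any red look-alike of the cup alone.

How it is judged:
On the way, in this order (a step that is already met when the one before it is completed fails the run):
1. the tamper stands on the coaster (horizontal distance between tamper and coaster below 0.015 m and z of tamper in the frame of coaster between 0.004 and 0.012 m and angle between tamper's own z axis and vertical below 0.08 rad), for 0.2 s.
2. the basket is seated in the portafilter (all of step 1 and horizontal distance between basket and portafilter below 0.005 m and z of basket in the frame of portafilter between 0.047 and 0.053 m and angle between basket's own z axis and vertical below 0.08 rad), for 0.2 s.
3. the funnel sits on the seated basket (all of step 2 and horizontal distance between funnel and basket below 0.005 m and z of funnel in the frame of basket between 0.017 and 0.023 m and angle between funnel's own z axis and vertical below 0.08 rad), for 0.2 s.
At the end, for the whole second after the job is handed in: Tamper upright within 15 mm of the coaster's middle; basket lip on the portafilter's rim (height 3 mm, axis 5 mm); funnel flange on the basket lip (height 3 mm, axis 5 mm); cup upright on the scale's plate, bowl within 15 mm of the middle each way; all tilted under 0.08 rad, released, at rest (all of step 3 and x of scale_plate in the frame of cup between -0.015 and 0.015 m and y of scale_plate in the frame of cup between -0.0035 and 0.0265 m and z of cup in the frame of scale_plate between -0.004 and 0.004 m and angle between cup's own z axis and vertical below 0.08 rad and linear speed of each of tamper, basket, funnel, cup below 0.02 m/s); the robot touches nothing.
It fails at once if one of the four pieces is tipped over (angle between any of tamper, basket, funnel, cup's own z axis and vertical above 0.6 rad).
It fails at once if the honey jar, the mug or the spoon is shifted by more than 30 mm, or the jar or mug tipped (distance of any of honey, mug, spoon from where it was at the start of the episode above 0.03 m or angle between any of honey, mug's own z axis and vertical above 0.3 rad).
It also fails if it takes over 115 s, if anything falls off the work surface, if the arm or the gripper's body presses on something with over 40 N, if the wrist force passes 120 N, or if a joint passes its speed limit or range.

## Robot

A 7-joint arm with a two-finger parallel gripper is mounted at the origin on a cart in front of the work surface, level with it; the furniture and walls round the work are solid. World frame = base frame: x ahead of the robot, y to its left, z up, the work surface at z = 0. Lengths are in m, angles in rad, forces in N, time in s.
With the tool pointing down it reaches from about 0.425 to 0.925 m from the base axis. Payload 6.8 kg.
Tool frame: the origin (TCP) lies at the very end of the fingers, on their centre line; the grasp point (between the pads) lies 19 mm behind it; x points along the fingers, z is the direction in which the jaws open and shut, and the axes are right-handed (so a half turn about x gives the same grasp; the last joint's range is limited). The gripper opens to 85 mm and grips with 20 to 120 N. Pads are 22 mm wide; open, the fingers measure 114 mm over their backs; the gripper's body (76 mm by 85 mm) begins 54 mm behind the grasp point. The pads swing forward as they close: fully open they stand 13 mm farther back than shut.
Start: joints at [1.107, 0.477, 0.022, 1.555, -0.011, 1.109, -0.083], TCP at [0.235, -0.633, 0.231] pointing down, gripper open.
Joint ranges: [-2.96, 2.96], [-0.34, 2.1], [-1.41, 1.46], [0.24, 2.44], [-1.37, 4.51], [0.17, 1.92], [-2.96, 2.96]. Speed limits (rad/s): [2.39, 2.39, 3.14, 3.14, 3.14, 3.14, 3.14].

## Interface

Orientations are given as a unit quaternion [w, x, y, z].
In Python, from cell import r, vision gives the robot as it stands.
- The arm moves only by the tool send_rows, never from a script. Its argument "commands" is one flat list of numbers, 4 for each row, row after row: the shift along the tool's x, y, z in cm, then the turn about the tool's x in degrees. A call has exactly 5 rows; each row is the pose to reach, as a shift and turn from the pose commanded when the call began, along the tool's axes at that moment; what a row does not reach only later rows make up. A row lasts 1/12 s, in which the tool goes at most 41.7 mm and 7.16 degrees, less where a joint would pass 70% of its speed; a pose out of reach is approached as far as the arm can. A call with a gripper value outside its range is refused whole. "jaw" is the finger opening in cm, from 0 to 8.54, set as the call begins (left out, the last holds). The fingers move at their own pace and stop on an object; "force" is the grip in N (left out, the last holds). Time passes only in rows, so rows that repeat a pose let the fingers close, or fill a call up. It gives the time, the measured TCP pose, the force and the opening at its end, in the units of the state.
- r.observe(): the state, without advancing time (a new reading comes with each control period).
- vision.snapshot(name): name is "side" or "top" or "wrist"; returns the picture (384x512x3 uint8, blue, green, red); there is no depth.
- vision.camera_params(name): a dict with "fov_y" (degrees; the focal length in pixels is half the picture's height over the tangent of half this angle, whatever the lens; pixels are square), "cx", "cy" (the principal point, pixels), "T" (4x4, takes a point from camera to world coordinates). Camera axes: x right, y down, z forward; pixel columns grow to the right and rows downward; lengths in m; the calibration is good to about 2 mm. A picture is of the moment at which its call begins: read the wrist's pose just before it. camera_params takes no time and is no camera call; for the wrist camera it gives the pose at the moment of the call.
- r.job_done(): hands the job in, once; it reports no verdict.
The state is a dict: "time": time; "q": joint angles; "dq": joint speeds; "effort": joint torques, N m; "position": TCP position; "orientation": TCP orientation; "wrist_force": force on the tool from outside, world axes, zero at the start; "moment": the same for the moment, N m; "grip_width": finger opening in m.
Only numpy, scipy, OpenCV 4.12 (cv2) and the standard library are available. Lean on these libraries where they do the work, as an engineer would, in place of code of your own. Each camera call takes 0.05 s, during which the arm holds its last target. There are 200 camera calls.

## Working session

There is one attempt and no reset: what is moved stays moved. The work goes in short steps, Python scripts to look and compute and a tool call to move; the robot and the scene stay as the last step left them, time stands still between calls to the robot, and variables do not carry over. Pictures are saved under pics/ and viewed, on a budget of 14 in all, crops included, one or two more only if the job needs it, and the job is handed in when it is done.

Besides the shell and the picture viewer there is one more tool, called after "Call:" as name(argument=value, ...) on one line, values as JSON. send_rows: Moves the arm, as the interface text tells. Its arguments: {"type":"object","properties":{"commands":{"type":"array"},"jaw":{"type":"number"},"force":{"type":"number"}},"required":["commands"]}

```bash
mkdir -p pics; ls; cat > h.py <<'E'
import numpy as np, cv2
from cell import r, vision
def ray(cam,u,v,P=None):
    P=P or vision.camera_params(cam); T=np.array(P["T"]); f=192/np.tan(np.radians(P["fov_y"])/2)
    d=T[:3,:3]@np.array([(u-P["cx"])/f,(v-P["cy"])/f,1]); return T[:3,3],d
def onz(cam,u,v,z,P=None):
    o,d=ray(cam,u,v,P); return o+d*(z-o[2])/d[2]
def proj(cam,p,P=None):
    P=P or vision.camera_params(cam); T=np.array(P["T"]); f=192/np.tan(np.radians(P["fov_y"])/2)
    c=T[:3,:3].T@(np.array(p)-T[:3,3]); return P["cx"]+f*c[0]/c[2],P["cy"]+f*c[1]/c[2]
E
python3 - <<'E'
from h import *
s=r.observe(); print({k:np.round(v,3).tolist() for k,v in s.items()})
for c in("top","side","wrist"):
    cv2.imwrite(f"pics/{c}0.png",vision.snapshot(c)); P=vision.camera_params(c); print(c,P["fov_y"],P["cx"],P["cy"],np.round(P["T"],3).tolist())
E
```

```text
pics
{'time': 0.0, 'q': [1.107, 0.478, 0.022, 1.556, -0.012, 1.109, -0.083], 'dq': [0.001, 0.003, -0.001, 0.001, -0.0, 0.0, -0.0], 'effort': [-0.0, -59.646, 1.608, -28.119, 0.012, 0.009, -0.0], 'position': [0.235, -0.632, 0.23], 'orientation': [0.58, 0.404, 0.581, -0.403], 'wrist_force': [0.188, 0.76, 0.033], 'moment': [-0.052, -0.048, 0.063], 'grip_width': 0.085}
top 49.004281470322 254.4530460640447 190.17941871577864 [[-0.023, -0.996, 0.092, 0.453], [-1.0, 0.022, -0.014, 0.005], [0.012, -0.092, -0.996, 1.179], [0.0, 0.0, 0.0, 1.0]]
side 50.16043989811738 257.08858388338734 191.95676854300763 [[-0.754, -0.399, 0.522, -0.06], [-0.657, 0.461, -0.597, 0.651], [-0.002, -0.793, -0.61, 0.74], [0.0, 0.0, 0.0, 1.0]]
wrist 70.10034101152533 257.28734038900814 189.26856852942208 [[0.349, -0.895, -0.279, 0.306], [-0.937, -0.334, -0.102, -0.607], [-0.002, 0.297, -0.955, 0.373], [0.0, 0.0, 0.0, 1.0]]
```

View pics/top0.png

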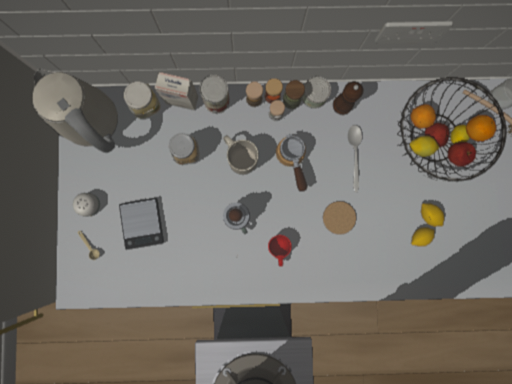

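View pics/side0.png

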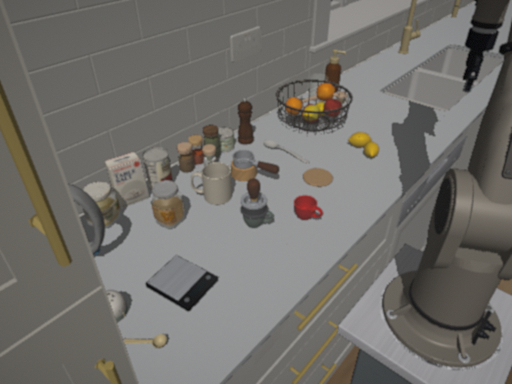

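The top view shows the tower at about (236,215), the coaster at (340,218), the portafilter bowl at (291,150) with its handle running to (302,188), and the scale at (142,223). The mug is at (242,155), the honey jar at (183,148), the spoon at (356,155) and the red cup at (280,245). The side view shows the tower at about (254,205), the coaster at (318,177) and the portafilter at (244,165). I'll measure these next.

```bash
python3 - <<'E'
from h import *
im=cv2.imread("pics/top0.png"); hsv=cv2.cvtColor(im,cv2.COLOR_BGR2HSV)
def blob(m,x0,y0,x1,y1):
    mm=np.zeros_like(m); mm[y0:y1,x0:x1]=m[y0:y1,x0:x1]
    n,l,s,c=cv2.connectedComponentsWithStats(mm); i=1+np.argmax(s[1:,4]); return (l==i).astype(np.uint8),s[i],c[i]
H,S,V=cv2.split(hsv)
m,s,c=blob(((H<25)&(S>60)&(V>70)).astype(np.uint8),315,195,365,242); print("coaster",s,c,onz("top",*c,.008)[:2].round(4))
# scale plate
for k,(lo,hi) in {"dark":(0,60)}.items():
    m,s,c=blob(((V<60)).astype(np.uint8),112,190,172,256); cn=max(cv2.findContours(m,0,2)[0],key=cv2.contourArea); b=cv2.minAreaRect(cn); print("scale",s,b,[onz("top",*p,.02)[:2].round(3).tolist() for p in cv2.boxPoints(b)])
print(np.round(V[223,112:172]).tolist())
# knob
m,s,c=blob(((V<70)&(S>60)).astype(np.uint8),222,200,250,232); print("knob",s,c,onz("top",*c,.135)[:2].round(4))
for n,(u,v),z in [("tower",(236,215),.08),("pf",(291,149),.07),("scale",(141,219),.022),("mug",(242,156),.09),("honey",(182,148),.11),("red",(280,245),.05)]: print(n,onz("top",u,v,z)[:2].round(3))
def crop(x0,y0,x1,y1,k): return cv2.resize(im[y0:y1,x0:x1],None,fx=k,fy=k,interpolation=cv2.INTER_CUBIC)
a=crop(205,120,325,250,3);b=crop(105,185,180,260,5)
o=np.zeros((390,740,3),np.uint8);o[:390,:360]=a;o[:375,362:737]=b;cv2.imwrite("pics/c0.png",cv2.convertScaleAbs(o,alpha=1.6))
E
```

```text
coaster [323 202  33  32 835] [339.1245509  217.39161677] [ 0.4795 -0.246 ]
scale [125 198  39  51 362] ((141.16217041015625, 222.9729766845703), (44.716522216796875, 38.798160552978516), 80.53767395019531) [[0.529, 0.362], [0.545, 0.257], [0.424, 0.238], [0.409, 0.341]]
[153, 153, 152, 152, 153, 153, 153, 154, 144, 102, 99, 130, 137, 135, 135, 136, 135, 135, 135, 133, 134, 134, 134, 134, 135, 135, 135, 135, 135, 135, 136, 135, 135, 135, 135, 135, 134, 134, 134, 133, 133, 133, 133, 133, 133, 132, 114, 63, 43, 63, 81, 82, 81, 102, 147, 157, 155, 154, 154, 154]
knob [231 210   9  11  31] [236.4516129  213.80645161] [0.4913 0.0354]
tower [0.49  0.038]
pf [ 0.663 -0.112]
scale [0.487 0.3  ]
mug [0.644 0.019]
honey [0.664 0.173]
red [ 0.409 -0.076]
```

View pics/c0.png

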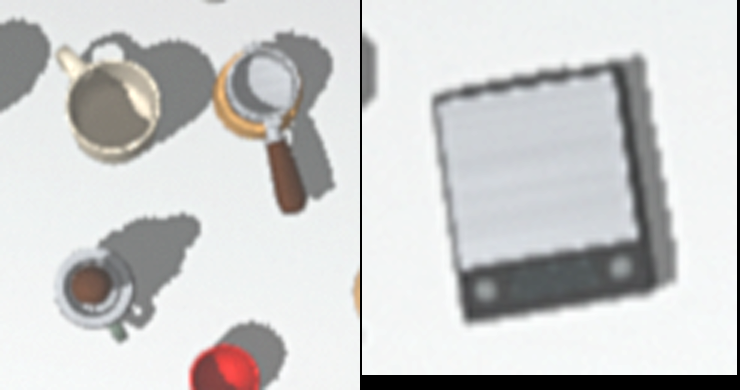

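The crop shows the portafilter handle running from about (292,148) to (302,188), and the scale plate clear with its display on the near side. The cup handle points down and right, which is -x,-y. Next I'll work out the move to a point above the tower.

```bash
cat >> h.py <<'E'
from scipy.spatial.transform import Rotation as Ro
def R():
    s=r.observe(); w,x,y,z=s["orientation"]; return np.array(s["position"]),Ro.from_quat([x,y,z,w]).as_matrix()
def move(p,zdir=None,note=""):
    """shift in tool axes (cm) from the measured pose, turn (deg) bringing the jaw axis to zdir (xy), nearest half turn"""
    p0,M=R(); d=M.T@(np.array(p)-p0)*100; a=0
    if zdir is not None:
        z=M.T@np.array([*zdir,0]); a=np.degrees(np.arctan2(-z[1],z[2])); a=(a+90)%180-90
    print(note,"TCP",p0.round(4),"shift",d.round(2),"turn",round(a,1)); return d,a
E
python3 - <<'E'
from h import *
p,M=R(); print(M.round(3)); P=vision.camera_params("wrist"); T=np.array(P["T"]); print("cam in tool",(M.T@(T[:3,3]-p)).round(4),(M.T@T[:3,:3]).round(3).tolist(), r.observe()["q"][6])
a=onz("top",292.3,148,.07);b=onz("top",302.3,188.3,.06); d=(b-a)[:2]; d/=np.linalg.norm(d); print(a,b,d)
move((.491,.036,.235),(-d[1],d[0]))
E
```

```text
[[-0.001  0.937  0.348]
 [ 0.001  0.348 -0.937]
 [-1.    -0.    -0.001]]
cam in tool [-0.1426  0.0755  0.0005] [[0.0, -0.297, 0.955], [0.001, -0.955, -0.297], [1.0, 0.001, -0.0]] -0.08309629516046085
[ 0.66586808 -0.11512197  0.07      ] [ 0.55812031 -0.13950801  0.06      ] [-0.97533217 -0.22074228]
 TCP [ 0.235  -0.6323  0.2306] shift [ -0.37  47.28 -53.73] turn 7.6
```

Call:
send_rows(commands=[0,2.3,-2.6,0,0,4.7,-5.3,0,0,7.1,-8.0,0,0,9.45,-10.7,0,0,11.8,-13.4,0], jaw=8.5)

```text
time: 0.57
position: [0.2993, -0.4642, 0.231]
orientation: [0.58, 0.404, 0.581, -0.404]
wrist_force: [1.2, -0.3, 0.0]
grip_width: 0.0851
```

Call:
send_rows(commands=[0,2.3,-2.6,0,0,4.7,-5.3,0,0,7.1,-8.0,0,0,9.45,-10.7,0,0,11.8,-13.4,0])

```text
time: 0.98
position: [0.3632, -0.2975, 0.2313]
orientation: [0.581, 0.404, 0.581, -0.404]
wrist_force: [0.2, -0.0, 0.6]
grip_width: 0.0848
```

Call:
send_rows(commands=[0,2.3,-2.6,0,0,4.7,-5.3,0,0,7.1,-8.0,0,0,9.45,-10.7,0,0,11.8,-13.4,0])

```text
time: 1.4
position: [0.427, -0.1309, 0.2314]
orientation: [0.581, 0.404, 0.58, -0.404]
wrist_force: [0.9, 0.2, -0.1]
grip_width: 0.0852
```

Call:
send_rows(commands=[0,2.3,-2.6,2,0,4.7,-5.3,4,0,7.1,-8.0,6,0,9.45,-10.7,7.6,0,11.8,-13.4,7.6])

```text
time: 1.82
position: [0.4911, 0.0357, 0.2313]
orientation: [0.552, 0.442, 0.552, -0.442]
wrist_force: [1.2, -0.0, 0.9]
grip_width: 0.085
```

```bash
cat >> h.py <<'E'
def shot(name,f):
    P=vision.camera_params(name); im=vision.snapshot(name); cv2.imwrite(f"pics/{f}.png",im); np.save(f"pics/{f}.npy",dict(P),allow_pickle=True); return im,P
E
python3 - <<'E'
from h import *
im,P=shot("wrist","w1"); move((.491,.036,.235))
print("knob exp",proj("wrist",(.491,.036,.145),P),"tcp",proj("wrist",R()[0],P))
E
```

```text
TCP [0.4932 0.0438 0.2319] shift [-0.31 -0.39  0.71] turn 0
knob exp (np.float64(256.2348408075789), np.float64(193.93529601797147)) tcp (np.float64(243.13969022013438), np.float64(235.01506194660476))
```

View pics/w1.png

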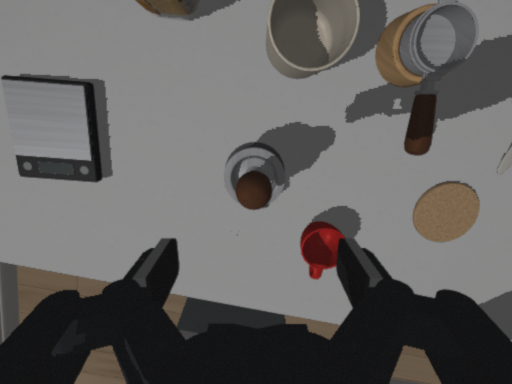

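The wrist view shows the knob at (254,190) in the basket and the coaster at (446,212). The portafilter is at (443,40), the scale at (50,130) and the red cup at (322,245). I'll measure the knob and the coaster here.

```bash
python3 - <<'E'
from h import *
im=cv2.imread("pics/w1.png"); P=np.load("pics/w1.npy",allow_pickle=True).item()
H,S,V=cv2.split(cv2.cvtColor(im,cv2.COLOR_BGR2HSV))
def blob(m,x0,y0,x1,y1):
    mm=np.zeros_like(m); mm[y0:y1,x0:x1]=m[y0:y1,x0:x1]
    n,l,s,c=cv2.connectedComponentsWithStats(mm); i=1+np.argmax(s[1:,4]); return (l==i).astype(np.uint8),s[i],c[i]
m,s,c=blob(((S>90)&(H<20)).astype(np.uint8),225,165,285,215); print("knob",s,c)
u=s[0]+s[2]/2-.5; v=s[1]+s[3]/2-.5
for z in(.12,.125,.13): print(z,onz("wrist",u,v,z,P).round(4))
m,s,c=blob(((S>60)&(H<25)).astype(np.uint8),405,170,490,250); print("coaster",s,c,onz("wrist",*c,.008,P).round(4))
k=onz("wrist",u,v,.126,P); print("top reproj",proj("top",k)); print("side",proj("side",k))
move((k[0],k[1],.17)); 
E
```

```text
knob [ 236  172   35   37 1006] [253.22564612 190.03578529]
0.12 [0.4862 0.0382 0.12  ]
0.125 [0.4877 0.0385 0.125 ]
0.13 [0.4893 0.0388 0.13  ]
coaster [ 413  182   66   60 3050] [445.65737705 211.44032787] [ 0.4809 -0.2445  0.008 ]
top reproj (np.float64(235.33072301704416), np.float64(215.27205534113034))
side (np.float64(253.15621029179454), np.float64(186.1690499456628))
 TCP [0.4932 0.0438 0.2319] shift [ 6.19 -0.65  0.42] turn 0
```

Call:
send_rows(commands=[1,-0.1,-0.2,0,2.5,-0.2,-0.45,0,4,-0.2,-0.45,0,4.5,-0.2,-0.45,0,4.5,-0.2,-0.45,0])

```text
time: 2.28
position: [0.4864, 0.0368, 0.1846]
orientation: [0.551, 0.44, 0.553, -0.443]
wrist_force: [0.6, 0.7, -0.1]
grip_width: 0.0853
```

Call:
send_rows(commands=[0,0,0,0,0,0,0,0,0,0,0,0,0,0,0,0,0,0,0,0])

```text
time: 2.7
position: [0.4882, 0.038, 0.1868]
orientation: [0.553, 0.441, 0.552, -0.441]
wrist_force: [0.0, 0.3, 0.1]
grip_width: 0.0849
```

```bash
cat >> h.py <<'E'
def blob(m,x0,y0,x1,y1):
    m=m.astype(np.uint8); mm=np.zeros_like(m); mm[y0:y1,x0:x1]=m[y0:y1,x0:x1]
    n,l,s,c=cv2.connectedComponentsWithStats(mm); i=1+np.argmax(s[1:,4]); return (l==i).astype(np.uint8),s[i],c[i]
E
python3 - <<'E'
from h import *
im,P=shot("wrist","w2"); H,S,V=cv2.split(cv2.cvtColor(im,cv2.COLOR_BGR2HSV))
m,s,c=blob((S>90)&(H<20),200,150,320,250); print("knob",s,c)
u=s[0]+s[2]/2-.5; v=s[1]+s[3]/2-.5
k=onz("wrist",u,v,.126,P); print(k.round(4)); move((k[0],k[1],.105))
print(np.linalg.norm(r.observe()["dq"]))
E
```

```text
knob [ 236  181   42   47 1508] [256.06233422 204.23872679]
[0.4883 0.038  0.126 ]
 TCP [0.4882 0.038  0.1867] shift [8.17 0.01 0.  ] turn 0
0.0032809511202000706
```

The knob is exactly under the tool. I'll descend, grip it and lift.

Call:
send_rows(commands=[1.5,0,0,0,3.5,0,0,0,5.5,0,0,0,7.3,0,0,0,8.1,0,0,0])

```text
time: 3.17
position: [0.4868, 0.0378, 0.1035]
orientation: [0.552, 0.441, 0.553, -0.442]
wrist_force: [-0.6, -0.8, -0.0]
grip_width: 0.0846
```

Call:
send_rows(commands=[0,0,0,0,0,0,0,0,0,0,0,0,0,0,0,0,0,0,0,0])

```text
time: 3.58
position: [0.4886, 0.0381, 0.1063]
orientation: [0.553, 0.442, 0.552, -0.441]
wrist_force: [-0.3, 0.2, -0.2]
grip_width: 0.085
```

Call:
send_rows(commands=[0,0,0,0,0,0,0,0,0,0,0,0,0,0,0,0,0,0,0,0], jaw=2.5, force=40)

```text
time: 4.0
position: [0.4881, 0.0381, 0.1055]
orientation: [0.553, 0.441, 0.552, -0.441]
wrist_force: [-0.7, -0.1, 1.2]
grip_width: 0.0322
```

Call:
send_rows(commands=[0,0,0,0,0,0,0,0,0,0,0,0,0,0,0,0,0,0,0,0])

```text
time: 4.42
position: [0.4881, 0.0381, 0.1054]
orientation: [0.553, 0.441, 0.552, -0.441]
wrist_force: [-0.6, 0.0, 3.9]
grip_width: 0.0319
```

Call:
send_rows(commands=[-0.5,0,0,0,-1.8,0,0,0,-3.2,0,0,0,-4.7,0,0,0,-6,0,0,0])

```text
time: 4.83
position: [0.4873, 0.0379, 0.1657]
orientation: [0.552, 0.441, 0.553, -0.441]
wrist_force: [-0.2, 0.6, -1.8]
grip_width: 0.0321
```

Call:
send_rows(commands=[0,-0.4,1.5,0,0,-1,4,0,0,-1.8,7,0,0,-2.6,10,0,0,-3.3,13,0])

```text
time: 5.25
position: [0.4834, -0.0973, 0.165]
orientation: [0.552, 0.441, 0.553, -0.441]
wrist_force: [1.2, -0.8, -2.6]
grip_width: 0.0319
```

Call:
send_rows(commands=[0,-0.8,3,0,0,-1.6,6.5,0,0,-2.5,10,0,0,-3.3,13,0,0,-3.7,14.4,0])

```text
time: 5.67
position: [0.4785, -0.2497, 0.1648]
orientation: [0.551, 0.442, 0.551, -0.443]
wrist_force: [-0.5, 0.2, -2.7]
grip_width: 0.0321
```

Call:
send_rows(commands=[0,0,0,0,0,0,0,0,0,0,0,0,0,0,0,0,0,0,0,0])

```text
time: 6.08
position: [0.4805, -0.2432, 0.1653]
orientation: [0.553, 0.441, 0.553, -0.44]
wrist_force: [0.2, 0.3, -3.2]
grip_width: 0.0322
```

```bash
python3 - <<'E'
from h import *
im,P=shot("wrist","w3"); H,S,V=cv2.split(cv2.cvtColor(im,cv2.COLOR_BGR2HSV))
m,s,c=blob((S>60)&(H<25)&(V>80),100,60,400,384); print("coaster",s,c,onz("wrist",*c,.008,P).round(4))
print(r.observe()["grip_width"]); move((.480,-.245,.054))
E
```

```text
coaster [ 220  136   82   68 3758] [261.12267163 166.65167642] [ 0.4901 -0.2459  0.008 ]
0.03185815732477162
 TCP [ 0.4805 -0.2434  0.1653] shift [11.13 -0.09  0.15] turn 0
```

View pics/w3.png

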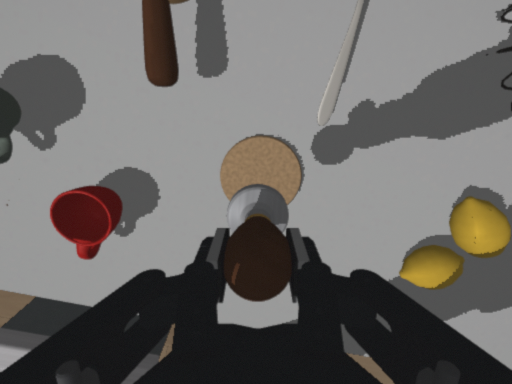

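The tamper hangs upright in the grip and the coaster, centred near (261,176), lies right below it. I'll lower it.

Call:
send_rows(commands=[1.5,0,0.1,0,4,0,0.15,0,6.5,0,0.15,0,8.5,0,0.15,0,10,0,0.15,0])

```text
time: 6.55
position: [0.48, -0.2451, 0.0636]
orientation: [0.552, 0.441, 0.553, -0.441]
wrist_force: [0.2, 0.1, -1.4]
grip_width: 0.0321
```

Call:
send_rows(commands=[0.2,0,0,0,0.5,0,0,0,0.8,0,0,0,1,0,0,0,1.1,0,0,0])

```text
time: 6.97
position: [0.4812, -0.2463, 0.055]
orientation: [0.553, 0.441, 0.552, -0.441]
wrist_force: [0.6, -0.5, -2.6]
grip_width: 0.0319
```

Call:
send_rows(commands=[0.05,0,0,0,0.1,0,0,0,0.1,0,0,0,0.15,0,0,0,0.15,0,0,0])

```text
time: 7.38
position: [0.4808, -0.2463, 0.0531]
orientation: [0.553, 0.441, 0.552, -0.441]
wrist_force: [0.2, 0.3, -0.8]
grip_width: 0.0321
```

Call:
send_rows(commands=[0,0,0,0,0,0,0,0,0,0,0,0,0,0,0,0,0,0,0,0], jaw=6.5)

```text
time: 7.8
position: [0.4808, -0.2462, 0.0529]
orientation: [0.553, 0.441, 0.552, -0.441]
wrist_force: [-0.8, -0.1, 0.3]
grip_width: 0.0653
```

Call:
send_rows(commands=[-1,0,0,0,-3.5,0,0,0,-7,0,0,0,-10.5,0,0,0,-14,0,0,0])

```text
time: 8.22
position: [0.4803, -0.2458, 0.195]
orientation: [0.553, 0.441, 0.553, -0.441]
wrist_force: [0.7, -0.4, 0.4]
grip_width: 0.0649
```

Call:
send_rows(commands=[0,3.5,-1.5,0,0,7,-3,0,0,10.5,-4.4,0,0,14,-5.8,0,0,17.5,-7.2,0], jaw=8.5)

```text
time: 8.63
position: [0.6366, -0.1361, 0.1939]
orientation: [0.553, 0.441, 0.552, -0.441]
wrist_force: [-0.4, -0.8, -0.4]
grip_width: 0.0854
```

Call:
send_rows(commands=[0,2,-0.8,0,0,3.5,-1.5,0,0,3.5,-1.5,0,0,3.5,-1.5,0,0,3.5,-1.5,0])

```text
time: 9.05
position: [0.6652, -0.116, 0.193]
orientation: [0.552, 0.441, 0.552, -0.442]
wrist_force: [-0.8, -0.5, 0.7]
grip_width: 0.0851
```

Call:
send_rows(commands=[0,0,0,0,0,0,0,0,0,0,0,0,0,0,0,0,0,0,0,0])

```text
time: 9.47
position: [0.666, -0.1152, 0.193]
orientation: [0.552, 0.441, 0.552, -0.441]
wrist_force: [-0.7, -0.2, 0.1]
grip_width: 0.0852
```

```bash
python3 - <<'E'
from h import *
im,P=shot("wrist","w4"); move((.666,-.115,.2)); print("pf exp",proj("wrist",(.666,-.115,.07),P))
im,P=shot("top","t4"); H,S,V=cv2.split(cv2.cvtColor(im,cv2.COLOR_BGR2HSV))
m,s,c=blob((S>90)&(H<20)&(V<120),325,205,355,232); print("knob on coaster",s,c,onz("top",s[0]+s[2]/2-.5,s[1]+s[3]/2-.5,.075).round(4))
E
```

```text
TCP [ 0.6661 -0.115   0.1929] shift [-0.71 -0.   -0.  ] turn 0
pf exp (np.float64(256.5089002458826), np.float64(182.49007805384574))Traceback (most recent call last):
  File "<stdin>", line 4, in <module>
  File "h.py", line 24, in blob
    n,l,s,c=cv2.connectedComponentsWithStats(mm); i=1+np.argmax(s[1:,4]); return (l==i).astype(np.uint8),s[i],c[i]
                                                      ~~~~~~~~~^^^^^^^^^
    return _wrapfunc(a, 'argmax', axis=axis, out=out, **kwds)
    return bound(*args, **kwds)
ValueError: attempt to get argmax of an empty sequence
```

View pics/w4.png

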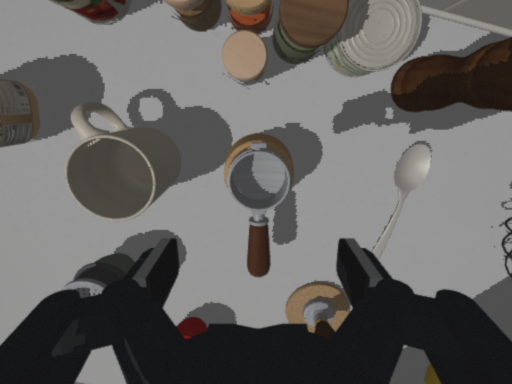

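The view shows the tamper standing on the coaster at about (318,310) and the portafilter rim centred near (260,180). The handle points straight down the picture, so the jaw axis is right. I'll fit the rim now.

```bash
python3 - <<'E'
from h import *
im=cv2.imread("pics/w4.png"); P=np.load("pics/w4.npy",allow_pickle=True).item()
g=cv2.resize(cv2.cvtColor(im,cv2.COLOR_BGR2GRAY)[130:230,210:310],None,fx=5,fy=5,interpolation=cv2.INTER_CUBIC)
c=cv2.HoughCircles(cv2.medianBlur(g,5),cv2.HOUGH_GRADIENT,1,5,param1=120,param2=35,minRadius=125,maxRadius=180)
o=cv2.cvtColor(g,cv2.COLOR_GRAY2BGR)
if c is not None:
    for i,(x,y,rr) in enumerate(c[0][:6]):
        u,v=210+(x+.5)/5-.5,130+(y+.5)/5-.5; p=onz("wrist",u,v,.07,P); e=onz("wrist",u+rr/5,v,.07,P)
        print(round(u,1),round(v,1),round(rr/5,1),p[:2].round(4),"R",np.linalg.norm(e-p).round(4)); cv2.circle(o,(int(x),int(y)),int(rr),[(0,0,255),(0,255,0),(255,0,0)][i%3],1)
q=[proj("wrist",(.666+.0315*np.cos(a),-.115+.0315*np.sin(a),.07),P) for a in np.linspace(0,6.28,60)]
cv2.polylines(o,[np.int32([((u-210+.5)*5,(v-130+.5)*5) for u,v in q])],True,(0,255,255),1); cv2.imwrite("pics/c4.png",o)
E
```

```text
(no output)
```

View pics/c4.png

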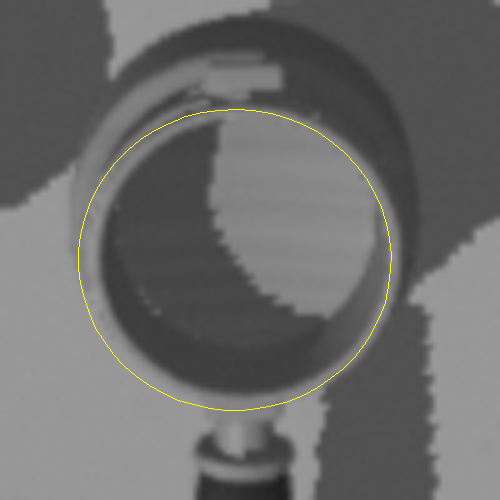

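The rim's outer edges in the crop are at about x 86–402 and y 104–408. That puts its centre at (244,256), about 1.8 px right of the guess and 0.6 px up.

```bash
python3 - <<'E'
from h import *
P=np.load("pics/w4.npy",allow_pickle=True).item(); p=onz("wrist",210+244.5/5-.5,130+256.5/5-.5,.07,P); print(p.round(4))
im=cv2.imread("pics/t4.png"); 
p0,M=R(); print(M.round(3).tolist()); move((.4883,.038,.2))
print("handle", onz("wrist",258,217,.057,P),onz("wrist",258,270,.052,P))
E
```

```text
[ 0.6681 -0.1165  0.07  ]
[[0.0, 0.975, 0.221], [-0.0, 0.221, -0.975], [-1.0, 0.0, 0.0]]
 TCP [ 0.6661 -0.1149  0.1929] shift [ -0.71 -13.96 -18.84] turn 0
handle [ 0.62425566 -0.12609444  0.057     ] [ 0.55543021 -0.14180608  0.052     ]
```

Call:
send_rows(commands=[0,-1,-1.5,0,0,-3,-4,0,0,-5,-6.7,0,0,-7,-9.4,0,0,-9,-12.1,0])

```text
time: 9.98
position: [0.5504, -0.0158, 0.1928]
orientation: [0.553, 0.441, 0.552, -0.441]
wrist_force: [-0.5, 1.9, 0.1]
grip_width: 0.0851
```

Call:
send_rows(commands=[0,-2,-2.7,0,0,-4,-5.4,0,0,-5,-6.7,0,0,-5,-6.7,0,0,-5,-6.7,0])

```text
time: 10.4
position: [0.488, 0.038, 0.1932]
orientation: [0.553, 0.441, 0.553, -0.441]
wrist_force: [0.2, -0.5, 0.7]
grip_width: 0.085
```

Call:
send_rows(commands=[0,0,0,0,0,0,0,0,0,0,0,0,0,0,0,0,0,0,0,0])

```text
time: 10.82
position: [0.4884, 0.0372, 0.1926]
orientation: [0.552, 0.441, 0.552, -0.441]
wrist_force: [-0.2, -0.4, 0.3]
grip_width: 0.0848
```

```bash
python3 - <<'E'
from h import *
im,P=shot("wrist","w5"); p0,_=R(); move((.4883,.038,.2))
u0,v0=map(int,proj("wrist",(.4883,.038,.084),P)); print(u0,v0)
o=cv2.resize(im[v0-60:v0+60,u0-60:u0+60],None,fx=5,fy=5,interpolation=cv2.INTER_CUBIC); o=cv2.convertScaleAbs(o,alpha=1.5)
for rr in(.034,.025):
    q=[proj("wrist",(.4883+rr*np.cos(a),.038+rr*np.sin(a),.084),P) for a in np.linspace(0,6.28,60)]
    cv2.polylines(o,[np.int32([((u-u0+60+.5)*5,(v-v0+60+.5)*5) for u,v in q])],True,(0,255,255),1)
cv2.imwrite("pics/c5.png",o)
E
```

```text
TCP [0.4883 0.0373 0.1927] shift [-0.73  0.02 -0.07] turn 0
255 186
```

View pics/c5.png

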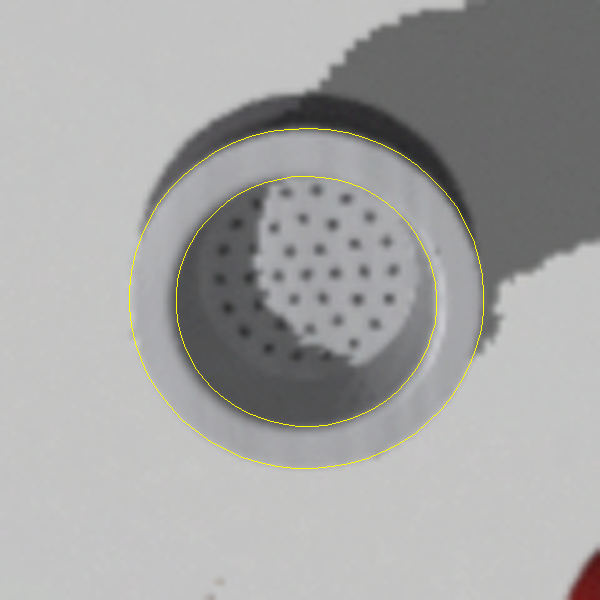

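The lip matches the overlay at (0.4883, 0.038) to within 0.5 mm. I'll descend and grip the lip.

Call:
send_rows(commands=[2,0,-0.07,0,5,0,-0.07,0,8,0,-0.07,0,10.5,0,-0.07,0,12,0,-0.07,0])

```text
time: 11.28
position: [0.4866, 0.0379, 0.0703]
orientation: [0.552, 0.441, 0.553, -0.442]
wrist_force: [0.4, 0.1, -0.2]
grip_width: 0.085
```

Call:
send_rows(commands=[0.6,0,0,0,1.2,0,0,0,1.2,0,0,0,1.2,0,0,0,1.2,0,0,0])

```text
time: 11.7
position: [0.4888, 0.0384, 0.0618]
orientation: [0.553, 0.442, 0.552, -0.441]
wrist_force: [0.6, 0.5, 0.4]
grip_width: 0.0852
```

Call:
send_rows(commands=[0,0,0,0,0,0,0,0,0,0,0,0,0,0,0,0,0,0,0,0], jaw=6.3, force=35)

```text
time: 12.12
position: [0.4888, 0.0385, 0.062]
orientation: [0.553, 0.442, 0.552, -0.441]
wrist_force: [-1.4, -1.0, 6.8]
grip_width: 0.0655
```

Call:
send_rows(commands=[0,0,0,0,0,0,0,0,0,0,0,0,0,0,0,0,0,0,0,0])

```text
time: 12.53
position: [0.4889, 0.0384, 0.062]
orientation: [0.553, 0.442, 0.552, -0.441]
wrist_force: [-1.7, 0.2, 7.4]
grip_width: 0.0662
```

Call:
send_rows(commands=[-0.4,0,0,0,-1.2,0,0,0,-2.4,0,0,0,-4,0,0,0,-5.5,0,0,0])

```text
time: 12.95
position: [0.4877, 0.0382, 0.1169]
orientation: [0.552, 0.441, 0.553, -0.441]
wrist_force: [0.5, 0.6, -0.9]
grip_width: 0.0657
```

Call:
send_rows(commands=[-1,0.7,1,0,-1.5,2.2,3,0,-1.5,4,5.5,0,-1.5,6,8.2,0,-1.5,7.9,10.7,0])

```text
time: 13.37
position: [0.5897, -0.05, 0.1319]
orientation: [0.553, 0.441, 0.552, -0.441]
wrist_force: [0.8, 0.1, -0.8]
grip_width: 0.0658
```

Call:
send_rows(commands=[0,1.9,2.6,0,0,3.7,5,0,0,5,6.8,0,0,5.8,7.9,0,0,6.1,8.3,0])

```text
time: 13.78
position: [0.6677, -0.1187, 0.1312]
orientation: [0.552, 0.442, 0.552, -0.442]
wrist_force: [0.3, 0.3, 0.1]
grip_width: 0.0657
```

Call:
send_rows(commands=[0,0,0,0,0,0,0,0,0,0,0,0,0,0,0,0,0,0,0,0])

```text
time: 14.2
position: [0.666, -0.1152, 0.1311]
orientation: [0.553, 0.441, 0.553, -0.441]
wrist_force: [-0.6, 0.2, -0.6]
grip_width: 0.0655
```

```bash
python3 - <<'E'
from h import *
im,P=shot("wrist","w6"); p0,_=R(); print(r.observe()["grip_width"],r.observe()["wrist_force"]); move((.6675,-.116,.054))
o=cv2.resize(im[100:300,156:356],None,fx=3,fy=3,interpolation=cv2.INTER_CUBIC); o=cv2.convertScaleAbs(o,alpha=1.5)
b=p0+[-.0006,-.0004,-.004]
for c,rr,dz in((b,.034,.026),(b,.025,.026),((.667,-.1163,0),.0315,.07)):
    q=[proj("wrist",(c[0]+rr*np.cos(a),c[1]+rr*np.sin(a),c[2]+dz),P) for a in np.linspace(0,6.28,60)]
    cv2.polylines(o,[np.int32([((u-156+.5)*3,(v-100+.5)*3) for u,v in q])],True,(0,255,255),1)
cv2.imwrite("pics/c6.png",o)
E
```

```text
0.06554069552615592 [ 0.1416257  -0.85799012  0.47214527]
 TCP [ 0.6662 -0.1154  0.1311] shift [7.71 0.12 0.09] turn 0
```

View pics/c6.png

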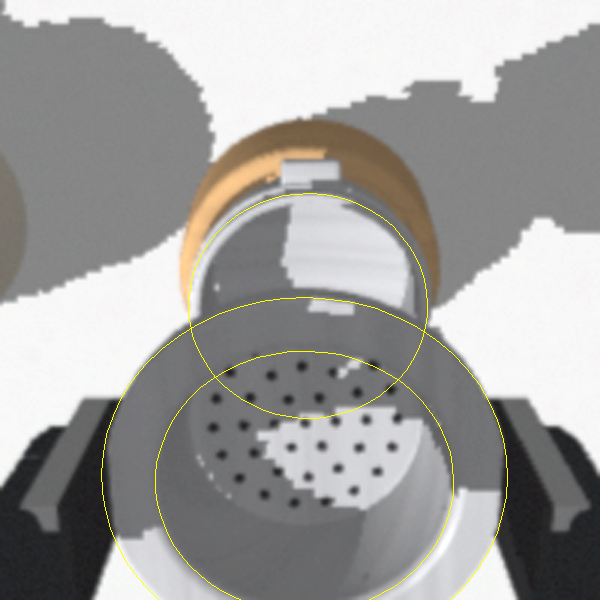

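The basket hangs level in the grip. The portafilter rim fits the overlay within about 1 mm, so I'll lower the basket slowly.

Call:
send_rows(commands=[1,0.1,0.07,0,2.3,0.1,0.07,0,3.6,0.1,0.07,0,4.5,0.1,0.07,0,5,0.1,0.07,0])

```text
time: 14.67
position: [0.666, -0.1164, 0.0779]
orientation: [0.551, 0.44, 0.554, -0.442]
wrist_force: [-0.1, -0.7, -1.0]
grip_width: 0.0655
```

Call:
send_rows(commands=[0,0,0,0,0.2,0,0,0,0.5,0,0,0,0.8,0,0,0,1,0,0,0])

```text
time: 15.08
position: [0.6678, -0.1166, 0.0709]
orientation: [0.553, 0.441, 0.552, -0.441]
wrist_force: [-0.5, -0.3, -1.3]
grip_width: 0.0656
```

Call:
send_rows(commands=[0.2,0,0,0,0.5,0,0,0,0.8,0,0,0,1,0,0,0,1.1,0,0,0])

```text
time: 15.5
position: [0.6674, -0.1166, 0.0593]
orientation: [0.552, 0.441, 0.553, -0.441]
wrist_force: [-0.1, -0.4, -1.0]
grip_width: 0.0654
```

Call:
send_rows(commands=[0.1,0,0,0,0.2,0,0,0,0.3,0,0,0,0.4,0,0,0,0.4,0,0,0])

```text
time: 15.92
position: [0.6675, -0.1166, 0.0556]
orientation: [0.553, 0.441, 0.553, -0.441]
wrist_force: [-0.1, 1.0, -0.6]
grip_width: 0.0654
```

Call:
send_rows(commands=[0.05,0,0,0,0.1,0,0,0,0.15,0,0,0,0.2,0,0,0,0.2,0,0,0])

```text
time: 16.33
position: [0.6676, -0.1165, 0.0543]
orientation: [0.553, 0.441, 0.553, -0.441]
wrist_force: [-2.4, -0.6, 4.4]
grip_width: 0.0658
```

Call:
send_rows(commands=[0.05,0,0,0,0.1,0,0,0,0.1,0,0,0,0.1,0,0,0,0.1,0,0,0])

```text
time: 16.75
position: [0.6676, -0.1165, 0.0542]
orientation: [0.553, 0.441, 0.552, -0.441]
wrist_force: [-5.4, -0.2, 10.6]
grip_width: 0.0657
```

Contact came at the expected height. I'll release, rise and check.

Call:
send_rows(commands=[0,0,0,0,0,0,0,0,0,0,0,0,0,0,0,0,0,0,0,0], jaw=8.5)

```text
time: 17.17
position: [0.6675, -0.1165, 0.0526]
orientation: [0.552, 0.441, 0.553, -0.441]
wrist_force: [0.1, 0.3, 0.7]
grip_width: 0.0852
```

Call:
send_rows(commands=[-1,0,0,0,-3.5,0,0,0,-7,0,0,0,-10.5,0,0,0,-13.7,0,0,0])

```text
time: 17.58
position: [0.6678, -0.1165, 0.1926]
orientation: [0.553, 0.441, 0.552, -0.441]
wrist_force: [1.2, -0.6, -0.4]
grip_width: 0.0849
```

Call:
send_rows(commands=[0,0,0,0,0,0,0,0,0,0,0,0,0,0,0,0,0,0,0,0])

```text
time: 18.0
position: [0.6666, -0.1165, 0.1882]
orientation: [0.552, 0.441, 0.553, -0.442]
wrist_force: [-0.9, 0.1, -0.6]
grip_width: 0.085
```

```bash
cat >> h.py <<'E'
def overlay(im,P,rings,c,half,k,f):
    u0,v0=map(int,proj("wrist",c,P)); x0,y0=max(u0-half,0),max(v0-half,0)
    o=cv2.resize(im[y0:v0+half,x0:u0+half],None,fx=k,fy=k,interpolation=cv2.INTER_CUBIC); o=cv2.convertScaleAbs(o,alpha=1.5)
    for (x,y,z,rr) in rings:
        q=[proj("wrist",(x+rr*np.cos(a),y+rr*np.sin(a),z),P) for a in np.linspace(0,6.28,60)]
        cv2.polylines(o,[np.int32([((u-x0+.5)*k,(v-y0+.5)*k) for u,v in q])],True,(0,255,255),1)
    cv2.imwrite(f"pics/{f}.png",o)
E
python3 - <<'E'
from h import *
im,P=shot("wrist","w7"); move((.4883,.038,.19)); b=(.667,-.116)
overlay(im,P,[(*b,.076,.034),(*b,.076,.025)],(*b,.076),60,5,"c7")
E
```

```text
TCP [ 0.6668 -0.1164  0.1883] shift [ -0.12 -13.98 -19.01] turn 0
```

View pics/c7.png

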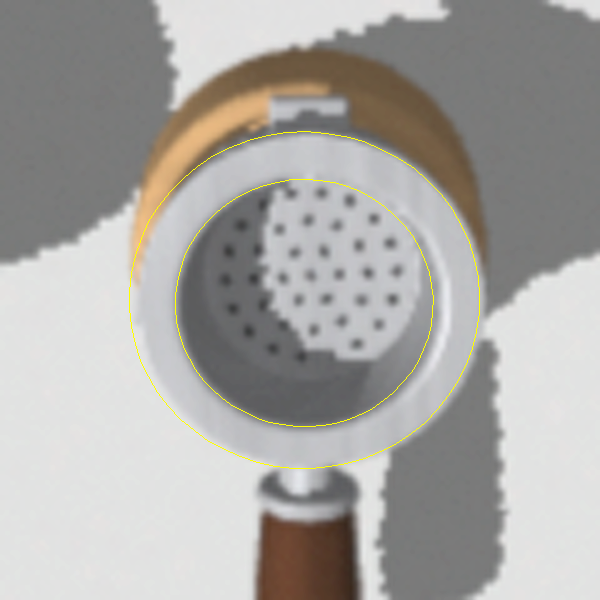

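The basket sits level and flush at about (0.667, -0.1166). On to the funnel.

Call:
send_rows(commands=[0,-1,-1.5,0,0,-3,-4,0,0,-5,-6.7,0,0,-7,-9.4,0,0,-9,-12.2,0])

```text
time: 18.47
position: [0.5511, -0.0169, 0.1889]
orientation: [0.552, 0.441, 0.553, -0.442]
wrist_force: [1.0, 0.4, 0.7]
grip_width: 0.085
```

Call:
send_rows(commands=[0,-2,-2.7,0,0,-4,-5.4,0,0,-5,-6.8,0,0,-5,-6.8,0,0,-5,-6.8,0])

```text
time: 18.88
position: [0.4885, 0.0382, 0.1896]
orientation: [0.553, 0.441, 0.553, -0.441]
wrist_force: [0.4, -0.3, 0.4]
grip_width: 0.0852
```

Call:
send_rows(commands=[0,0,0,0,0,0,0,0,0,0,0,0,0,0,0,0,0,0,0,0])

```text
time: 19.3
position: [0.4894, 0.0374, 0.1897]
orientation: [0.552, 0.441, 0.552, -0.441]
wrist_force: [-0.1, -0.2, -0.4]
grip_width: 0.0851
```

```bash
python3 - <<'E'
from h import *
im,P=shot("wrist","w8"); move((.4883,.038,.057)); b=(.4883,.038)
overlay(im,P,[(*b,.078,.031),(*b,.053,.036)],(*b,.06),60,5,"c8")
E
```

```text
TCP [0.4893 0.0375 0.1897] shift [13.27 -0.08 -0.07] turn 0
```

View pics/c8.png

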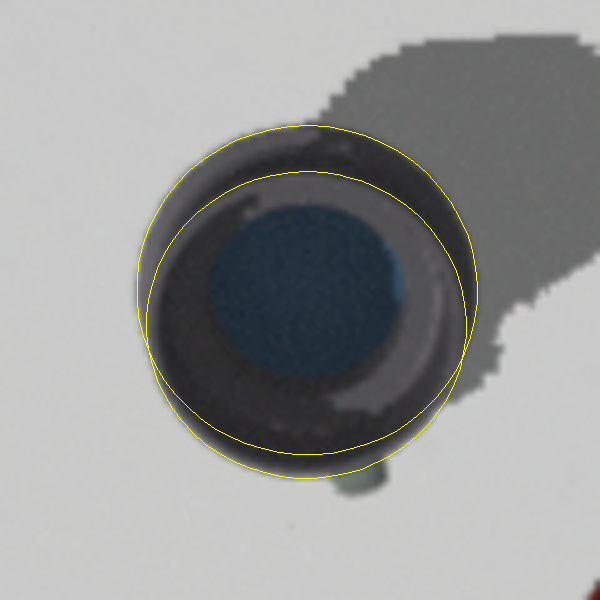

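The funnel fits its flange overlay within about 1 mm. The cup handle shows below right at about (358,475) in the crop. I'll descend and grip the wall.

Call:
send_rows(commands=[2,-0.08,-0.07,0,5,-0.08,-0.07,0,8,-0.08,-0.07,0,10.5,-0.08,-0.07,0,12,-0.08,-0.07,0])

```text
time: 19.77
position: [0.4868, 0.0379, 0.0674]
orientation: [0.552, 0.441, 0.553, -0.442]
wrist_force: [0.3, -0.8, 0.1]
grip_width: 0.0849
```

Call:
send_rows(commands=[0.6,0,0,0,1.2,0,0,0,1.3,0,0,0,1.3,0,0,0,1.3,0,0,0])

```text
time: 20.18
position: [0.4889, 0.0384, 0.0578]
orientation: [0.553, 0.442, 0.552, -0.441]
wrist_force: [0.5, 0.2, -0.3]
grip_width: 0.085
```

Call:
send_rows(commands=[0,0,0,0,0,0,0,0,0,0,0,0,0,0,0,0,0,0,0,0], jaw=5.7, force=30)

```text
time: 20.6
position: [0.4889, 0.0385, 0.0579]
orientation: [0.553, 0.442, 0.552, -0.441]
wrist_force: [-1.3, 0.1, 5.9]
grip_width: 0.0615
```

Call:
send_rows(commands=[0,0,0,0,0,0,0,0,0,0,0,0,0,0,0,0,0,0,0,0])

```text
time: 21.02
position: [0.489, 0.0385, 0.0578]
orientation: [0.553, 0.442, 0.552, -0.441]
wrist_force: [-0.9, 0.6, 6.1]
grip_width: 0.0611
```

Call:
send_rows(commands=[-0.4,0,0,0,-1.2,0,0,0,-2.6,0,0,0,-4.5,0,0,0,-6,0,0,0])

```text
time: 21.43
position: [0.488, 0.0383, 0.1183]
orientation: [0.553, 0.441, 0.553, -0.441]
wrist_force: [-0.1, -0.7, -0.9]
grip_width: 0.0609
```

Call:
send_rows(commands=[-1,0.7,1,0,-1.5,2.2,3,0,-1.5,4,5.5,0,-1.5,6,8.2,0,-1.5,7.9,10.7,0])

```text
time: 21.85
position: [0.5899, -0.05, 0.1329]
orientation: [0.553, 0.441, 0.552, -0.441]
wrist_force: [0.7, 0.7, -0.9]
grip_width: 0.061
```

Call:
send_rows(commands=[0,1.9,2.6,0,0,3.7,5,0,0,5,6.8,0,0,5.8,7.9,0,0,6.1,8.3,0])

```text
time: 22.27
position: [0.6678, -0.1186, 0.1321]
orientation: [0.552, 0.442, 0.552, -0.442]
wrist_force: [0.4, 0.7, -1.0]
grip_width: 0.061
```

Call:
send_rows(commands=[0,0,0,0,0,0,0,0,0,0,0,0,0,0,0,0,0,0,0,0])

```text
time: 22.68
position: [0.6662, -0.1151, 0.1321]
orientation: [0.553, 0.441, 0.553, -0.441]
wrist_force: [-0.3, 0.4, -1.4]
grip_width: 0.0612
```

```bash
python3 - <<'E'
from h import *
im,P=shot("wrist","w9"); p0,_=R(); print(r.observe()["grip_width"],r.observe()["wrist_force"]); move((.6677,-.1161,.0838))
f=p0+[-.0007,-.0005,-.0138]
overlay(im,P,[(f[0],f[1],f[2]+.034,.031),(f[0],f[1],f[2]+.009,.036),(f[0],f[1],f[2],.023),(.667,-.1166,.076,.034)],(.667,-.1166,.1),110,3,"c9")
E
```

```text
0.061122888362275626 [ 0.2502601  -0.12946262 -0.41495655]
 TCP [ 0.6663 -0.1153  0.1321] shift [4.83 0.12 0.11] turn 0
```

View pics/c9.png

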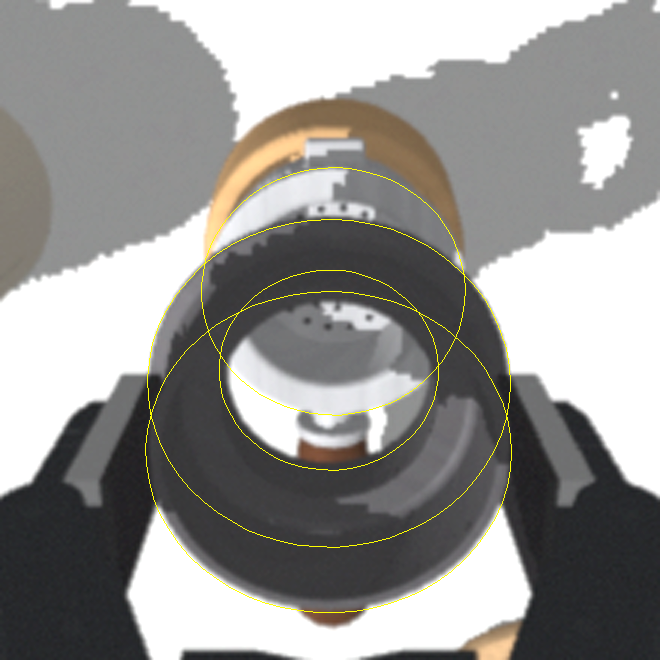

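The funnel is level in the grip and matches the prediction, and the lip is where I expected. I'll lower it.

Call:
send_rows(commands=[0.5,0.12,0.1,0,1.3,0.12,0.1,0,2.2,0.12,0.1,0,2.9,0.12,0.1,0,3.2,0.12,0.1,0])

```text
time: 23.15
position: [0.6668, -0.1167, 0.0976]
orientation: [0.552, 0.441, 0.553, -0.442]
wrist_force: [-0.2, -0.3, -1.2]
grip_width: 0.0609
```

Call:
send_rows(commands=[0,0,0,0,0.2,0,0,0,0.4,0,0,0,0.6,0,0,0,0.8,0,0,0])

```text
time: 23.57
position: [0.6683, -0.1168, 0.0919]
orientation: [0.553, 0.441, 0.552, -0.441]
wrist_force: [-0.4, -0.8, -1.1]
grip_width: 0.0613
```

Call:
send_rows(commands=[0.1,0,0,0,0.2,0,0,0,0.4,0,0,0,0.5,0,0,0,0.6,0,0,0])

```text
time: 23.98
position: [0.668, -0.1167, 0.0857]
orientation: [0.553, 0.441, 0.553, -0.441]
wrist_force: [1.7, 0.7, -0.7]
grip_width: 0.0614
```

Call:
send_rows(commands=[0.05,0,0,0,0.1,0,0,0,0.15,0,0,0,0.2,0,0,0,0.2,0,0,0])

```text
time: 24.4
position: [0.6682, -0.1168, 0.0841]
orientation: [0.553, 0.441, 0.552, -0.441]
wrist_force: [-0.2, -0.2, 1.1]
grip_width: 0.061
```

Call:
send_rows(commands=[0.05,0,0,0,0.05,0,0,0,0.08,0,0,0,0.08,0,0,0,0.08,0,0,0])

```text
time: 24.82
position: [0.6683, -0.1168, 0.0841]
orientation: [0.553, 0.441, 0.552, -0.441]
wrist_force: [-2.8, 0.3, 6.6]
grip_width: 0.0611
```

Call:
send_rows(commands=[0,0,0,0,0,0,0,0,0,0,0,0,0,0,0,0,0,0,0,0], jaw=8.5)

```text
time: 25.23
position: [0.668, -0.1167, 0.0828]
orientation: [0.552, 0.441, 0.553, -0.441]
wrist_force: [0.5, -0.1, 0.7]
grip_width: 0.0853
```

Call:
send_rows(commands=[-1,0,0,0,-3,0,0,0,-6,0,0,0,-9,0,0,0,-11,0,0,0])

```text
time: 25.65
position: [0.6692, -0.1166, 0.1969]
orientation: [0.554, 0.442, 0.552, -0.44]
wrist_force: [1.4, 0.4, 0.5]
grip_width: 0.0851
```

Call:
send_rows(commands=[0,0,0,0,0,0,0,0,0,0,0,0,0,0,0,0,0,0,0,0])

```text
time: 26.07
position: [0.6672, -0.1167, 0.1916]
orientation: [0.552, 0.441, 0.553, -0.442]
wrist_force: [-0.2, -0.0, -0.1]
grip_width: 0.0849
```

```bash
python3 - <<'E'
from h import *
im,P=shot("wrist","w10"); b=(.667,-.1166)
overlay(im,P,[(*b,.104,.031),(*b,.079,.036),(*b,.070,.022)],(*b,.09),70,5,"c10"); move((.4883,.038,.19))
E
```

```text
TCP [ 0.6674 -0.1167  0.1918] shift [  0.22 -14.04 -19.05] turn 0
```

View pics/c10.png

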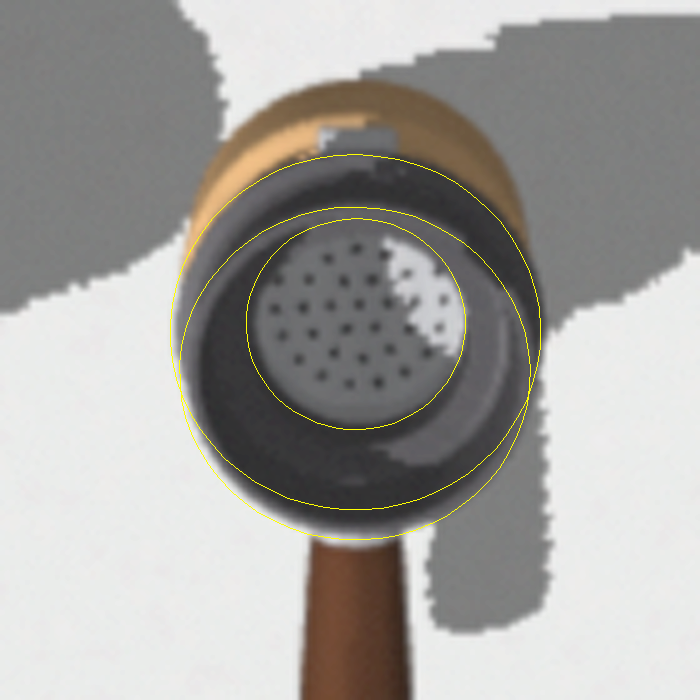

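The funnel sits level on the basket, with its flange centred within about 1 mm. Last comes the cup, so I'll move back over it.

Call:
send_rows(commands=[0,-1,-1.5,0,0,-3,-4,0,0,-5,-6.7,0,0,-7,-9.4,0,0,-9,-12.2,0])

```text
time: 26.53
position: [0.5517, -0.0171, 0.1923]
orientation: [0.552, 0.441, 0.553, -0.442]
wrist_force: [0.7, 0.9, 0.0]
grip_width: 0.0849
```

Call:
send_rows(commands=[0,-2,-2.7,0,0,-4,-5.4,0,0,-5,-6.8,0,0,-5,-6.8,0,0,-5,-6.8,0])

```text
time: 26.95
position: [0.4891, 0.038, 0.193]
orientation: [0.553, 0.441, 0.553, -0.441]
wrist_force: [0.7, -0.9, -0.4]
grip_width: 0.0851
```

Call:
send_rows(commands=[0,0,0,0,0,0,0,0,0,0,0,0,0,0,0,0,0,0,0,0])

```text
time: 27.37
position: [0.4898, 0.0372, 0.1928]
orientation: [0.552, 0.441, 0.552, -0.441]
wrist_force: [0.9, 0.3, 1.0]
grip_width: 0.085
```

```bash
python3 - <<'E'
from h import *
im,P=shot("wrist","w11"); b=(.4883,.038)
overlay(im,P,[(*b,.05,.031)],(*b,.05),60,5,"c11"); move((*b,.016)); print(proj("wrist",(*b,.05),P))
E
```

```text
TCP [0.4897 0.0373 0.1929] shift [17.69 -0.12 -0.1 ] turn 0
(np.float64(255.6937000753843), np.float64(178.61252056575694))
```

View pics/c11.png

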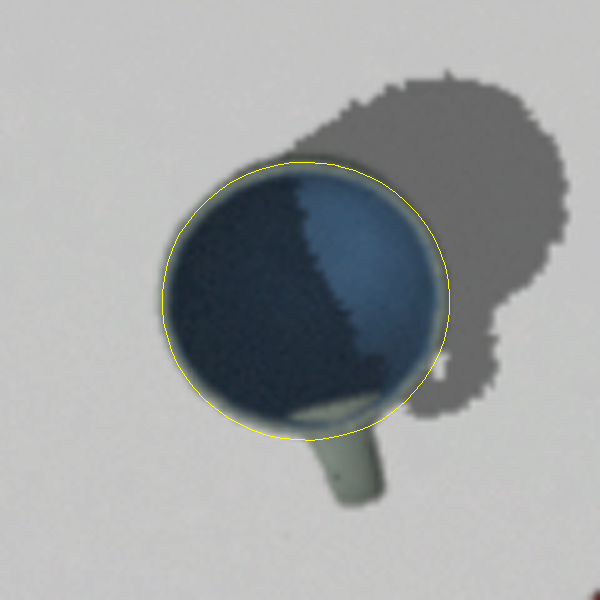

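The cup's rim fits within 0.6 mm and the handle points about 16° off tool -y, clear of the jaws. I'll descend and grip.

Call:
send_rows(commands=[2.5,-0.07,-0.15,0,6,-0.07,-0.15,0,10,-0.07,-0.15,0,13,-0.07,-0.15,0,15,-0.07,-0.15,0])

```text
time: 27.83
position: [0.4869, 0.0385, 0.0402]
orientation: [0.552, 0.44, 0.553, -0.442]
wrist_force: [-0.4, -0.1, -0.0]
grip_width: 0.0851
```

Call:
send_rows(commands=[0.6,0,0,0,1.4,0,0,0,2.2,0,0,0,2.8,0,0,0,2.8,0,0,0])

```text
time: 28.25
position: [0.4886, 0.0389, 0.0148]
orientation: [0.553, 0.441, 0.552, -0.441]
wrist_force: [-0.4, -0.2, -0.6]
grip_width: 0.085
```

Call:
send_rows(commands=[0,0,0,0,0,0,0,0,0,0,0,0,0,0,0,0,0,0,0,0], jaw=5, force=40)

```text
time: 28.67
position: [0.4892, 0.0391, 0.0162]
orientation: [0.553, 0.442, 0.552, -0.441]
wrist_force: [-2.0, 0.2, 5.7]
grip_width: 0.0597
```

Call:
send_rows(commands=[0,0,0,0,0,0,0,0,0,0,0,0,0,0,0,0,0,0,0,0])

```text
time: 29.08
position: [0.4891, 0.0391, 0.0162]
orientation: [0.553, 0.442, 0.552, -0.441]
wrist_force: [-2.3, 0.8, 6.0]
grip_width: 0.06
```

Call:
send_rows(commands=[-0.3,0,0,0,-1,0,0,0,-2,0,0,0,-3.5,0,0,0,-5,0,0,0])

```text
time: 29.5
position: [0.4883, 0.0388, 0.0662]
orientation: [0.553, 0.441, 0.553, -0.441]
wrist_force: [-0.1, 0.4, -1.5]
grip_width: 0.0597
```

```bash
python3 - <<'E'
from h import *
s=r.observe(); print(s["position"],s["grip_width"],s["wrist_force"])
im=cv2.imread("pics/top0.png"); H,S,V=cv2.split(cv2.cvtColor(im,cv2.COLOR_BGR2HSV))
# plate corners from the 5x crop c0 (origin 105,185; drawn at x+362)
for x,y in((75,98),(253,73),(278,240),(100,268)): print(onz("top",105+(x+.5)/5-.5,185+(y+.5)/5-.5,.022)[:2].round(4))
P=np.load("pics/w1.npy",allow_pickle=True).item(); w=cv2.imread("pics/w1.png"); g=cv2.cvtColor(w,cv2.COLOR_BGR2GRAY)
m,st,c=blob(g>105,0,60,110,200); print(st)
E
```

```text
[0.48829656 0.03883972 0.06620884] 0.05973038596689429 [-0.07989926  0.35409293 -1.4577585 ]
[0.529  0.3581]
[0.5406 0.2608]
[0.449  0.2474]
[0.4361 0.344 ]
[    0    60   110   140 11097]
```

The grip holds. The plate's corners give sides of 98 × 92 mm, as stated, with the middle at (0.489, 0.3025). I'll carry the cup there.

Call:
send_rows(commands=[-0.5,0.4,-1.5,0,-1,0.9,-4,0,-1.5,1.6,-7,0,-1.5,2.3,-10,0,-1.5,3,-13,0])

```text
time: 29.92
position: [0.4894, 0.1735, 0.0815]
orientation: [0.553, 0.442, 0.552, -0.441]
wrist_force: [-0.5, -0.2, -0.7]
grip_width: 0.0598
```

Call:
send_rows(commands=[0,0.7,-3,0,0,1.4,-6,0,0,2.1,-9,0,0,2.6,-11.7,0,0,2.8,-12.7,0])

```text
time: 30.33
position: [0.4873, 0.3079, 0.0816]
orientation: [0.553, 0.441, 0.554, -0.439]
wrist_force: [-0.7, 1.1, -1.1]
grip_width: 0.0598
```

Call:
send_rows(commands=[0,0,0,0,0,0,0,0,0,0,0,0,0,0,0,0,0,0,0,0])

```text
time: 30.75
position: [0.4886, 0.3005, 0.08]
orientation: [0.552, 0.442, 0.552, -0.442]
wrist_force: [-0.8, -0.8, -1.3]
grip_width: 0.0599
```

```bash
python3 - <<'E'
from h import *
im,P=shot("wrist","w12"); s=r.observe(); print(s["grip_width"],s["wrist_force"]); move((.4889,.3025,.0385))
k=im.copy()
for p in((.529,.3581),(.5406,.2608),(.449,.2474),(.4361,.344)): u,v=proj("wrist",(*p,.022),P); cv2.circle(k,(int(u),int(v)),3,(0,255,255),1)
cv2.imwrite("pics/w12b.png",cv2.convertScaleAbs(k,alpha=1.4))
E
```

```text
0.0596751276427844 [-0.46211694  0.24867137 -0.68467217]
 TCP [0.4886 0.3009 0.08  ] shift [ 4.15  0.07 -0.16] turn 0
```

View pics/w12b.png

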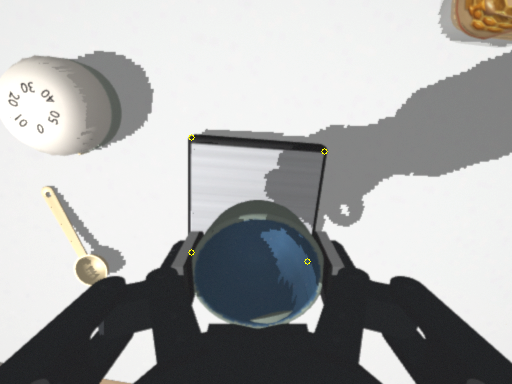

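The cup is level and upright and the plate corners match, so I'll lower it.

Call:
send_rows(commands=[0.6,0,-0.15,0,1.5,0,-0.15,0,2.4,0,-0.15,0,3,0,-0.15,0,3.3,0,-0.15,0])

```text
time: 31.22
position: [0.487, 0.3032, 0.0452]
orientation: [0.552, 0.44, 0.553, -0.442]
wrist_force: [-0.4, 0.6, -1.5]
grip_width: 0.0595
```

Call:
send_rows(commands=[0,0,0,0,0.3,0,0,0,0.5,0,0,0,0.7,0,0,0,0.7,0,0,0])

```text
time: 31.63
position: [0.4878, 0.3037, 0.0398]
orientation: [0.553, 0.441, 0.553, -0.441]
wrist_force: [0.9, -0.2, -1.1]
grip_width: 0.0598
```

Call:
send_rows(commands=[0.05,0,0,0,0.1,0,0,0,0.15,0,0,0,0.2,0,0,0,0.2,0,0,0])

```text
time: 32.05
position: [0.488, 0.3039, 0.0383]
orientation: [0.553, 0.441, 0.552, -0.441]
wrist_force: [-0.3, -0.6, 1.2]
grip_width: 0.0601
```

Contact came at the expected height. I'll release and rise.

Call:
send_rows(commands=[0,0,0,0,0,0,0,0,0,0,0,0,0,0,0,0,0,0,0,0], jaw=8.5)

```text
time: 32.47
position: [0.4878, 0.3038, 0.038]
orientation: [0.553, 0.441, 0.553, -0.441]
wrist_force: [-0.8, 0.5, 0.1]
grip_width: 0.0851
```

Call:
send_rows(commands=[-1,0,0,0,-3.5,0,0,0,-7.5,0,0,0,-11.5,0,0,0,-15,0,0,0])

```text
time: 32.88
position: [0.4877, 0.3041, 0.1911]
orientation: [0.553, 0.442, 0.553, -0.441]
wrist_force: [0.7, 0.8, -0.7]
grip_width: 0.0849
```

Call:
send_rows(commands=[0,0,0,0,0,0,0,0,0,0,0,0,0,0,0,0,0,0,0,0])

```text
time: 33.3
position: [0.487, 0.3032, 0.1865]
orientation: [0.552, 0.44, 0.553, -0.442]
wrist_force: [-0.2, -0.7, 0.2]
grip_width: 0.0851
```

```bash
python3 - <<'E'
from h import *
a,_=shot("wrist","w13"); b,_=shot("side","s13"); t,_=shot("top","t13")
o=np.zeros((600,800,3),np.uint8)
o[:300,:400]=cv2.resize(a,(400,300)); o[:300,400:]=cv2.resize(t,(400,300)); o[300:,:]=cv2.resize(b[120:270,120:320],(400,300)).repeat(1,0) if 0 else cv2.resize(b[110:330,110:403],(800,300*2))[:300] if 0 else cv2.resize(b[130:280,130:530 if 0 else 400],(800,300)) 
cv2.imwrite("pics/f13.png",cv2.convertScaleAbs(o,alpha=1.3)); s=r.observe(); print(s["position"],s["wrist_force"],s["time"])
E
```

```text
[0.48734397 0.30355344 0.1869813 ] [ 0.24104928  0.07336054 -0.01046972] 33.45
```

View pics/f13.png

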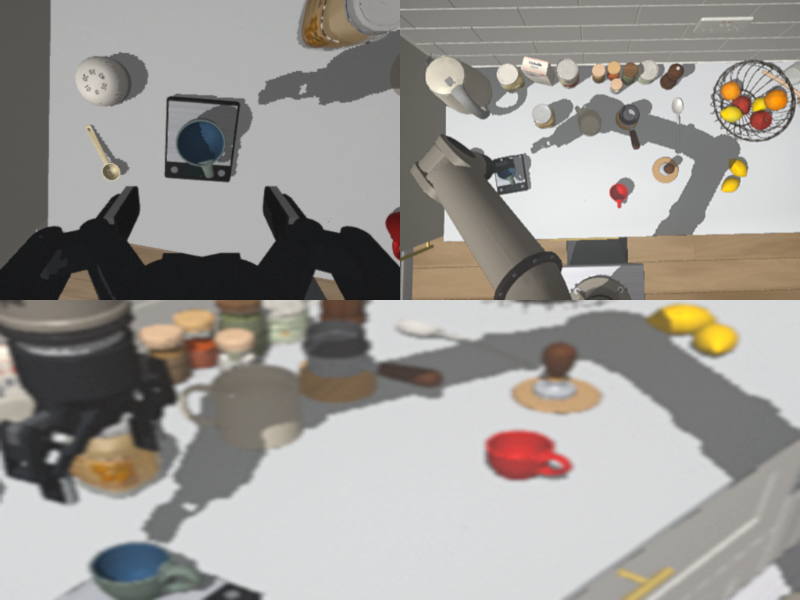

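The last picture shows the cup on the plate, the tamper upright on the coaster, and the basket and funnel level on the portafilter. The honey jar, mug, spoon and red cup look unmoved. I'll hand in.

```bash
python3 -c "
from h import *
print(r.job_done())"
```

```text
the job is handed in; nothing more can be done
None
```

I moved all four pieces from the top of the tower down, each straight to its place, and handed the job in at about 33.5 s. The hand-in reports no verdict.

| Piece | Place | Last check |
|---|---|---|
| Tamper | Coaster | Released at (0.481, -0.246); coaster middle measured at (0.480, -0.245). It stands upright in the final pictures. |
| Basket | Portafilter | Touched down at the expected height; afterwards the lip looked level and about 0.5 mm off the axis. |
| Funnel | Seated basket | Touched down within 0.3 mm of the expected height; the flange looked level and about 1 mm off centre. |
| Cup | Scale plate | Touched down at the expected height and released at (0.488, 0.304); plate middle measured at (0.489, 0.3025). |

- **Bystanders:** the honey jar, mug, spoon and red cup looked unmoved in the final pictures; I judged this by eye and did not measure it.
- **Failed checks:** the portafilter circle fit found nothing, so I read the rim from an enlarged crop, which agreed with the handle's line. One tamper check on the top picture found no knob (probably a bad colour threshold or the arm in view), so the tamper rests on the wrist and final pictures.

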